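# Cull the squat gift box and hold the settling dial at its third click

### The arm

A 6-joint arm with a two-finger parallel gripper is mounted at the origin on a cart in front of the work surface, level with it; the furniture and walls round the work are solid. World frame = base frame: x ahead of the robot, y to its left, z up, the work surface at z = 0. Lengths are in mm, angles in rad, forces in N, time in s.
With the tool pointing down it reaches from about 275 to 1000 mm from the base axis. Payload 8.4 kg.
Tool frame: the origin (TCP) lies between the finger pads; the fingertips stand r.tips_ahead ahead of it and the grasp point (between the pads) lies 6 mm ahead of it (r.tips_ahead is the distance from the TCP to the fingertips, in mm); z points along the fingers, y is the line along which they close (so a half turn about z gives the same grasp; the last joint's range is limited). The gripper opens to 85 mm and grips with 20 to 120 N. Pads are 22 mm wide; open, the fingers measure 114 mm over their backs; the gripper's body (76 mm by 85 mm) begins 54 mm behind the grasp point. The pads swing forward as they close: fully open they stand 13 mm farther back than shut.
Start: joints at [-1.251, 0.353, 1.633, -0, 1.155, -0.002], TCP at [197.67, -592.92, 256.281] pointing down, gripper open.
Joint ranges: [-2.63, 2.63], [-0.92, 2.1], [0.06, 2.66], [-1.3, 4.44], [0, 2.69], [-3.02, 3.02]. Speed limits (rad/s): [2.22, 2.22, 2.79, 3.14, 3.14, 3.14].

### API

Orientations are given as [roll, pitch, yaw] about the fixed x, y, z axes, in that order (R = Rz(yaw) Ry(pitch) Rx(roll)).
In Python, from rig import r gives the robot as it stands.
- The arm moves only by the tool carry_out, never from a script. Its arguments are lists of equal length, an entry for each row: "delta_pos": the shift along the tool's x, y, z in m, a list of three; "rot": the turn, a rotation vector about the tool's x, y, z in degrees, a list of three. A call has 1 to 8 rows; each row is the pose to reach, as a shift and turn from the pose commanded when the call began, along the tool's axes at that moment; what a row does not reach only later rows make up. A row lasts 1/8 s, in which the tool goes at most 62.5 mm and 10.7 degrees, less where a joint would pass 70% of its speed; a pose out of reach is approached as far as the arm can. A call with a gripper value outside its range is refused whole. "claw" is the finger opening in m, from 0 to 0.0854, set as the call begins (left out, the last holds). The fingers move at their own pace and stop on an object; "grip_force" is the grip in N (left out, the last holds). Time passes only in rows, so rows that repeat a pose let the fingers close. It gives the time, the measured TCP pose, the force, the opening and the grip force at its end, in the units of the state.
- r.sense(): the state, without advancing time (a new reading comes with each control period).
- r.grab_frame(name): name is "scene" or "top" or "wrist"; returns the picture (400x640x3 uint8, blue, green, red); there is no depth.
- r.camera_info(name): a dict with "fx", "fy", "cx", "cy" (pixels), "pose" (4x4, takes a point from camera to world coordinates); the wrist camera has in their place "hand_eye" (4x4, takes a point from camera to tool coordinates, whose origin is the TCP and whose axes are the flange's). Camera axes: x right, y down, z forward; pixel columns grow to the right and rows downward; lengths in mm; the calibration is good to about 2 mm. A picture is of the moment at which its call begins: read the wrist's pose just before it. camera_info takes no time and is no camera call.
- r.sign_off(): hands the job in; it is judged then, once.
Trained networks look in the newest picture that a camera, given by its name, has taken for a name from the list of things; names that differ only in an ending like _2 or _b are one class to them, and where a whole thing is asked for, a point or a joint stands for the part that bears it (a point fixed in the world has none). Each returns a list of dicts, best first, with "p" (0 to 1); they miss things now and then, are a little off and sometimes report something else, mostly with a low value. They report only what shows in the picture. A call takes as long as a camera call.
- r.recognise(thing, camera): "box" ([left, top, right, bottom] in pixels, round what is visible of it).
- r.cut_out(thing, camera): "mask" (400x640 bool, what is visible of it) and "box" ([left, top, right, bottom] in pixels, round what is visible of it).
The state is a dict: "clock": time; "qpos": joint angles; "qvel": joint speeds; "joint_efforts": joint torques, N m; "eef_pos": TCP position; "tcp_rot": TCP orientation; "contact_force": force on the tool from outside, world axes, zero at the start; "wrist_torque": the same for the moment, N m; "opening": opening from 0.0 (shut) to 1.0 (fully open); "grasp_force": force on a finger pad.
Only numpy, scipy, OpenCV 4.12 (cv2) and the standard library are available. Lean on these libraries where they do the work, as an engineer would, in place of code of your own. Each camera call takes 0.05 s, during which the arm holds its last target. There are 200 camera calls.

### The job

One of the four brown gift boxes on the settling plate is squatter than the rest and does not belong in this batch: set it down gently, standing upright, in the round wooden dish and let go of it, leaving the other three standing where they are and disturbing nothing else on the counter. Then run the batch at full strength: take hold of the grey dial on the white control pod, turn it clockwise past the first two clicks to the third (the red mark) and keep it there. The dial springs back when released, so finish while still holding it at the third click.

Things in the scene. Friction and masses are not known exactly. Their poses are not given: they have to be found in the camera images.
- box_squat: The odd one: a closed brown card gift box, 56 (x) x 62 (y) x 50 mm tall, 75 to 155 g, loose on the settling plate; origin at the centre of its underside, z up.
- box_tall_a: Closed brown card gift box, 56 (x) x 62 (y) x 68 mm tall, loose on the settling plate; origin at the centre of its underside, z up. To be left alone.
- box_tall_b: As box_tall_a.
- box_tall_c: As box_tall_a.
- settling_plate: Fixed low plate, 200 (x) x 180 (y) x 30 mm, pale green-grey rubber top on aluminium; the boxes stand on its top in two rows, roughly square to it, about 100 mm apart in the plate's x and 86 mm apart in its y, so the gaps between boxes are about 44 mm in x and 24 mm in y. Origin at the centre of its underside, on the counter.
- seconds_dish: Fixed round wooden dish, 140 mm across, rim 14 mm high, flat floor 5 mm above its underside and 120 mm across; origin at the centre of its underside, on the counter.
- control_pod: Fixed white control pod, 100 x 100 x 45 mm, with the dial on its top; origin at the centre of its underside, on the counter, z up. Four marks on its top round the dial: rest at its +x side, then clockwise 0.4, 0.8 and 1.2 rad (the last one red).
- dial_grip (a point): Point on the dial's vertical axis, 75 mm above the counter, in the middle of the height of the grip bar to be pinched. The bar is 60 mm long, 14 mm wide, and runs from 51 to 85.5 mm above the counter, over a grey disc of 34 mm radius. The point turns with the dial: its x axis runs along the bar towards the white pointer, its z is up.
- dial (a joint): Angle of the dial in rad, 0 at rest (bar along the pod's x axis, pointer to +x), growing clockwise seen from above. Clicks (shallow detents) at 0.4, 0.8 and 1.2; end stop at 1.26. A spring turns it back with about 0.04 N m at rest, rising to about 0.15 N m at the third click; passing each click takes up to about 0.05 N m more. No click keeps it when it is let go.
- call_bell: Brass call bell on the counter, 80 mm across, 54 mm tall, loose: leave alone. Origin at the centre of its underside.
- stapler: Red and black stapler, 36 x 125 x 47 mm, loose: leave alone. Origin at the centre of its underside.
- ribbon_sage: Spool of sage green ribbon lying flat, 62 mm across, 30 mm tall, loose: leave alone. Origin at the centre of its underside.
- ribbon_copper: Spool of copper ribbon lying flat, 72 mm across, 26 mm tall, loose: leave alone. Origin at the centre of its underside.

How it is judged (in metres and radians):
On the way, in this order (a step that is already met when the one before it is completed fails the run):
1. the squat box stands upright in the wooden dish, let go, with the dial still at rest (horizontal distance between box_squat and seconds_dish below 0.03 m and z of box_squat in the frame of seconds_dish below 0.01 m and angle between box_squat's own z axis and vertical below 0.1 rad and linear speed of box_squat below 0.02 m/s and contact force between the fingers and box_squat below 0.1 N and value of joint dial below 0.2 rad), for 0.2 s.
2. the dial is held at its third click (value of joint dial above 1.1 rad and contact force between the fingers and dial above 1 N), for 0.5 s.
At the end, for the whole second after the job is handed in: Through the last second the fingers hold the dial (over 1 N) at its third click (over 1.1 rad); the squat box stands upright (0.1 rad) and still on the dish floor, centres within 30 mm; the tall boxes stand upright (0.1 rad) within 20 mm of their start (all of step 2 and horizontal distance between box_squat and seconds_dish below 0.03 m and z of box_squat in the frame of seconds_dish below 0.01 m and angle between each of box_squat, box_tall_a, box_tall_b, box_tall_c's own z axis and vertical below 0.1 rad and linear speed of box_squat below 0.02 m/s and distance of each of box_tall_a, box_tall_b, box_tall_c from where it was at the start of the episode below 0.02 m); the arm keeps its last pose, push and grip.
It fails at once if the squat box is dropped or thrown (faster than 0.7 m/s with no finger touching it) (linear speed of box_squat above 0.7 m/s and contact force between the fingers and box_squat below 0.05 N).
It fails at once if a tall box is moved more than 25 mm (distance of any of box_tall_a, box_tall_b, box_tall_c from where it was at the start of the episode above 0.025 m).
It fails at once if the bell, the stapler or a ribbon spool is moved more than 25 mm (distance of any of call_bell, stapler, ribbon_sage, ribbon_copper from where it was at the start of the episode above 0.025 m).
It also fails if it takes over 54 s, if anything falls off the work surface, if the arm or the gripper's body presses on something with over 40 N, if the wrist force passes 120 N, or if a joint passes its speed limit or range.

## Working session

There is one attempt and no reset: what is moved stays moved. The work goes in short steps, Python scripts to look and compute and a tool call to move; the robot and the scene stay as the last step left them, time stands still between calls to the robot, and variables do not carry over. Pictures are saved under pics/ and viewed, at most 10 in all, crops included, and the job is handed in when it is done.

Besides the shell and the picture viewer there is one more tool, called after "Call:" as name(argument=value, ...) on one line, values as JSON. carry_out: Moves the arm, as the interface text tells. Its arguments: {"type":"object","properties":{"delta_pos":{"type":"array","items":{"type":"array","items":{"type":"number"}}},"rot":{"type":"array","items":{"type":"array","items":{"type":"number"}}},"claw":{"type":"number"},"grip_force":{"type":"number"}},"required":["delta_pos","rot"]}

```bash
mkdir -p pics; ls
python3 - <<'E'
from rig import r
import cv2,numpy as np
np.set_printoptions(precision=3,suppress=True)
print(r.tips_ahead, r.sense())
for n in("top","scene"):
    f=r.grab_frame(n); cv2.imwrite(f"pics/{n}1.png",f)
    print(n,r.camera_info(n))
    for t in("box_squat","box_tall_a","seconds_dish","control_pod","dial","settling_plate","call_bell","stapler","ribbon_sage","ribbon_copper"):
        print(t,[(np.round(d["box"]).tolist(),round(d["p"],2)) for d in r.recognise(t,n)][:5])
print(r.camera_info("wrist"))
E
```

```text
pics
25.0 {'clock': 0.0, 'qpos': array([-1.251,  0.354,  1.634, -0.   ,  1.155, -0.002]), 'qvel': array([-0.   ,  0.001,  0.001, -0.   ,  0.002, -0.001]), 'joint_efforts': array([ -0.   , -60.525, -34.207,  -0.   ,   0.009,   0.   ]), 'eef_pos': array([ 197.532, -592.496,  255.554]), 'tcp_rot': array([-3.14 ,  0.   ,  0.322]), 'contact_force': array([-0.268, -0.086,  0.849]), 'wrist_torque': array([ 0.012, -0.015, -0.009]), 'grasp_force': 0.0, 'opening': 0.9991770826994618}
top {'fx': 441.03134759122474, 'fy': 441.03134759122474, 'cx': 320.4850744816619, 'cy': 197.0671976282279, 'pose': array([[   0.007,   -0.988,    0.153,  281.406],
       [  -1.   ,   -0.008,   -0.003,  -55.042],
       [   0.004,   -0.153,   -0.988, 1595.236],
       [   0.   ,    0.   ,    0.   ,    1.   ]])}
box_squat [([359.0, 186.0, 376.0, 202.0], 0.76), ([226.0, 154.0, 242.0, 191.0], 0.5)]
box_tall_a [([383.0, 188.0, 404.0, 206.0], 0.91), ([375.0, 215.0, 396.0, 234.0], 0.86), ([182.0, 162.0, 201.0, 185.0], 0.72), ([349.0, 208.0, 374.0, 229.0], 0.61)]
seconds_dish [([185.0, 198.0, 220.0, 236.0], 0.68)]
contro
[... 733 characters left out ...]
, 273.0, 239.0], 0.25)]
seconds_dish [([186.0, 245.0, 237.0, 283.0], 0.83)]
control_pod [([240.0, 213.0, 284.0, 253.0], 0.77)]
dial [([249.0, 215.0, 272.0, 238.0], 0.86)]
settling_plate [([336.0, 183.0, 355.0, 201.0], 0.45)]
call_bell [([167.0, 226.0, 194.0, 250.0], 0.96)]
stapler [([220.0, 203.0, 240.0, 238.0], 0.56)]
ribbon_sage [([252.0, 214.0, 270.0, 237.0], 0.47)]
ribbon_copper []
{'fx': 307.5083557331893, 'fy': 307.5083557331893, 'cx': 316.22129986390064, 'cy': 195.5488111056673, 'hand_eye': array([[  -0.001,   -0.945,   -0.326,   83.707],
       [   1.   ,   -0.001,    0.   ,   -0.749],
       [  -0.001,   -0.326,    0.945, -116.787],
       [   0.   ,    0.   ,    0.   ,    1.   ]])}
```

```bash
cat > h.py <<'E'
import numpy as np,cv2
from rig import r
from scipy.spatial.transform import Rotation as R
np.set_printoptions(precision=2,suppress=True)
def cam(n):
    c=r.camera_info(n)
    if n=="wrist":
        s=r.sense();T=np.eye(4);T[:3,:3]=R.from_euler("xyz",s["tcp_rot"]).as_matrix();T[:3,3]=s["eef_pos"]
        P=T@c["hand_eye"]
    else: P=c["pose"]
    return c,P
def ray(cp,uv,z):
    c,P=cp;d=P[:3,:3]@np.array([(uv[0]-c["cx"])/c["fx"],(uv[1]-c["cy"])/c["fy"],1]);o=P[:3,3]
    return o+d*(z-o[2])/d[2]
def proj(cp,X):
    c,P=cp;q=np.linalg.inv(P)@np.append(X,1);return np.array([c["fx"]*q[0]/q[2]+c["cx"],c["fy"]*q[1]/q[2]+c["cy"]])
E
python3 - <<'E'
from h import *
c=cam("top")
for n,b,z in(("squat",(359,186,376,202),80),("t1",(383,188,404,206),98),("t2",(375,215,396,234),98),("t3",(349,208,374,229),98),("dish",(185,198,220,236),14),("pod",(232,193,268,224),45),("dial",(236,201,260,220),75),("plate",(345,177,408,244),30),("stapler",(227,152,242,192),40),("sage",(330,167,348,181),30),("copper",(430,179,452,203),26)):
    print(n,ray(c,((b[0]+b[2])/2,(b[1]+b[3])/2),z))
f=cv2.imread("pics/top1.png")[130:260,160:480];cv2.imwrite("pics/topc.png",cv2.resize(f,None,fx=2.5,fy=2.5,interpolation=cv2.INTER_CUBIC))
E
```

```text
squat [ 528.38 -223.44   80.  ]
t1 [ 515.73 -310.77   98.  ]
t2 [ 420.74 -281.82   98.  ]
t3 [ 440.61 -200.21   98.  ]
dish [450.46 364.03  14.  ]
pod [478.7 189.3  45. ]
dial [467.84 191.29  75.  ]
plate [ 477.01 -260.67   30.  ]
stapler [611.19 250.03  40.  ]
sage [ 609.08 -126.39   30.  ]
copper [ 550.32 -495.18   26.  ]
```

View pics/topc.png

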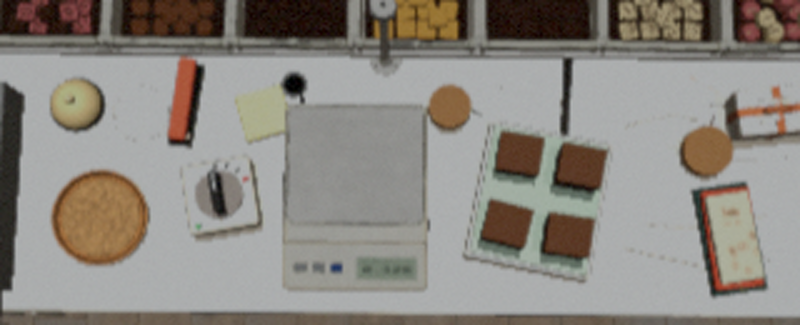

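The picture shows the green plate with four boxes at crop (465-608, 122-280), the dish at (100,217), and the pod at (220,197) with its bar near vertical. The kitchen scale sits between the plate and the pod. The upper-left box looks smallest, so I'll go over the plate to check it.

Call:
carry_out(delta_pos=[[0.03,-0.02,-0.01],[0.08,-0.052,-0.03],[0.13,-0.085,-0.045],[0.18,-0.118,-0.045],[0.23,-0.15,-0.045],[0.28,-0.184,-0.045],[0.33,-0.217,-0.045],[0.353,-0.232,-0.045]], rot=[[0,0,-5],[0,0,-13],[0,0,-21],[0,0,-29],[0,0,-37],[0,0,-45],[0,0,-53],[0,0,-57]])

```text
clock: 2.1
eef_pos: [460.7, -258.8, 301.5]
tcp_rot: [3.141, -0.0, 1.322]
contact_force: [-0.0, -0.4, -0.3]
opening: 1.0
grasp_force: 0.0
```

Run:
```python
from h import *
c=cam("wrist");f=r.grab_frame("wrist");cv2.imwrite("pics/w1.png",f)
s=r.sense();print(s["clock"],s["eef_pos"],s["tcp_rot"],s["qpos"])
for t in("box_squat","box_tall_a","settling_plate"):
    for d in r.cut_out(t,"wrist"):
        m=d["mask"].astype(np.uint8);q=cv2.minAreaRect(cv2.findNonZero(m))
        z={"box_squat":80,"box_tall_a":98}.get(t,30)
        b=np.array([ray(c,p,z)[:2] for p in cv2.boxPoints(q)])
        print(t,round(d["p"],2),np.round(d["box"]),"ctr",b.mean(0),"edges",b[1]-b[0],b[2]-b[1])
```

```text
2.15 [ 461.84 -257.53  301.47] [ 3.14 -0.    1.32] [-0.51  0.16  1.79  0.    1.19 -0.27]
box_squat 0.7 [354.  85. 408. 150.] ctr [ 539.54 -222.44] edges [ 54.9  -12.32] [ -7.85 -63.51]
box_tall_a 0.89 [261. 164. 317. 232.] ctr [ 426.79 -280.98] edges [54.03 -6.66] [ -9.78 -74.39]
box_tall_a 0.71 [354. 161. 408. 229.] ctr [ 521.11 -298.71] edges [ 57.5  -14.65] [-11.58 -74.77]
settling_plate 0.94 [246.  74. 416. 220.] ctr [ 484.52 -254.53] edges [194.93 -37.26] [ -13.87 -177.54]
```

View pics/w1.png

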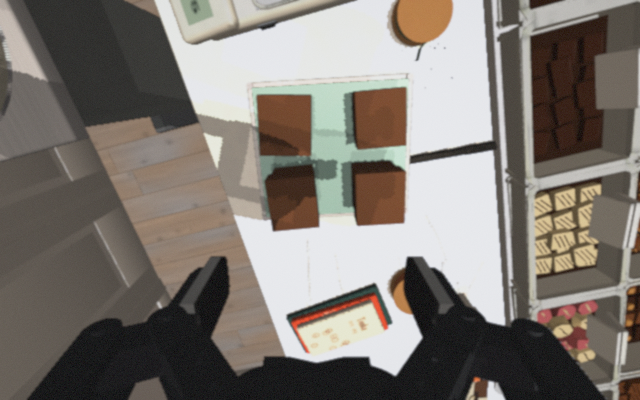

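The four boxes are at (285,125), (380,117), (292,198) and (380,193). I'll zoom in to see which one is squat.

Run:
```python
import cv2
f=cv2.imread("pics/w1.png")[65:240,235:425]
f=cv2.convertScaleAbs(f,alpha=2.0,beta=10)
cv2.imwrite("pics/w1c.png",cv2.resize(f,None,fx=3.4,fy=3.4,interpolation=cv2.INTER_CUBIC))
```

```text
(no output)
```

View pics/w1c.png

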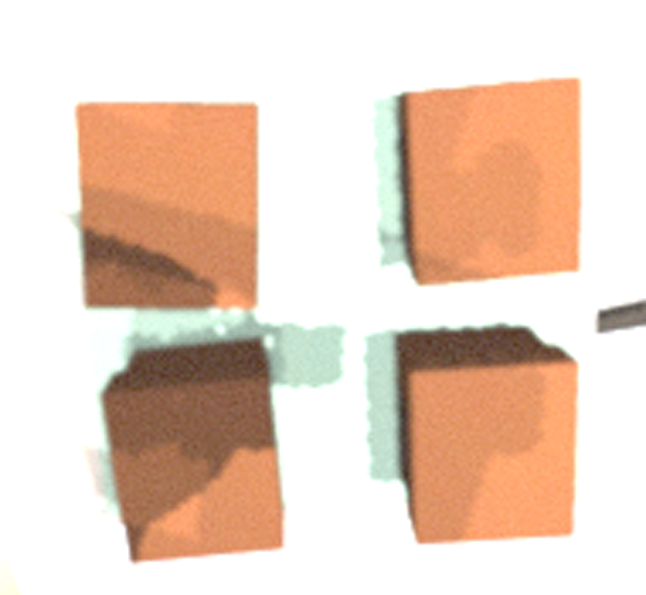

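Run:
```python
from h import *
from scipy.optimize import least_squares
c=cam("wrist")
B={"UL":[(79,104),(256,104),(256,306),(86,306)],"UR":[(408,94),(579,79),(579,269),(419,284)],
"LL":[(105,395),(270,377),(283,546),(133,560)],"LR":[(408,369),(576,361),(572,535),(418,542)]}
for n,p in B.items():
    p=np.array(p)/3.4+[235,65]
    def pts(v):
        k=np.array([(-28,31),(28,31),(28,-31),(-28,-31)]);a=v[3]
        return [(v[0]+x*np.cos(a)-y*np.sin(a),v[1]+x*np.sin(a)+y*np.cos(a),v[2]) for x,y in k]
    g=ray(c,p.mean(0),90)
    for z in(None,80,98):
        f=lambda v:np.ravel([proj(c,q)-u for q,u in zip(pts([v[0],v[1],z or v[2],v[3]]),p)])
        s=least_squares(f,[g[0],g[1],90,-.2]);print(n,z,s.x,"rms",np.sqrt(np.mean(s.fun**2)))
```

```text
UL None [ 437.43 -206.95   79.8    -0.26] rms 0.5234891095096477
UL 80 [ 437.45 -206.94   90.     -0.26] rms 0.5237422988145457
UL 98 [ 439.65 -205.71   90.     -0.26] rms 1.6553903487217703
UR None [ 543.14 -228.95   57.18   -0.16] rms 0.28624970690879087
UR 80 [ 539.08 -226.09   90.     -0.16] rms 1.7915168758434525
UR 98 [ 535.87 -223.85   88.85   -0.16] rms 3.352651831870181
LL None [ 420.85 -296.58   75.83   -0.16] rms 0.4615222730556036
LL 80 [ 421.56 -295.2    89.99   -0.16] rms 0.5484061242598021
LL 98 [ 424.6  -289.26  102.23   -0.16] rms 1.7244376898186844
LR None [ 521.36 -314.12   80.84   -0.19] rms 0.6781799565082509
LR 80 [ 521.46 -314.45   90.04   -0.19] rms 0.6809037674657588
LR 98 [ 519.2  -307.48   90.     -0.19] rms 1.4821960262819884
```

UR is about 20 mm lower than the others, and the networks also label it squat. I'll move above it and check from near.

Call:
carry_out(delta_pos=[[0.015,0.025,0.02],[0.035,0.05,0.06],[0.048,0.065,0.1],[0.05,0.067,0.12],[0.05,0.067,0.12]], rot=[[0,0,-2],[0,0,-4],[0,0,-4.5],[0,0,-4.5],[0,0,-4.5]])

```text
clock: 2.92
eef_pos: [535.1, -230.3, 179.6]
tcp_rot: [-3.138, -0.001, 1.393]
contact_force: [0.7, -0.5, 0.5]
opening: 0.999
grasp_force: 0.0
```

Run:
```python
from h import *
c=cam("wrist");f=r.grab_frame("wrist");
s=r.sense();print(s["clock"],s["eef_pos"],s["tcp_rot"])
for q in [(x,y,z) for z in(30,80) for x,y in((-28,-31),(28,-31),(28,31),(-28,31))]:
    a=-.17;X=np.array([539+q[0]*np.cos(a)-q[1]*np.sin(a),-226+q[0]*np.sin(a)+q[1]*np.cos(a),q[2]])
    u=proj(c,X);print(q,u);cv2.circle(f,tuple(int(v) for v in u.round()),2,(0,255,0) if q[2]==80 else (255,0,0),-1)
cv2.imwrite("pics/w2.png",f)
```

```text
2.975 [ 535.8  -230.58  181.04] [-3.14 -0.    1.39]
(-28, -31, 30) [291.15 214.73]
(28, -31, 30) [350.96 214.36]
(28, 31, 30) [352.99 148.39]
(-28, 31, 30) [288.67 148.88]
(-28, -31, 80) [285.95 239.26]
(28, -31, 80) [357.53 238.86]
(28, 31, 80) [360.59 160.97]
(-28, 31, 80) [282.47 161.54]
```

View pics/w2.png

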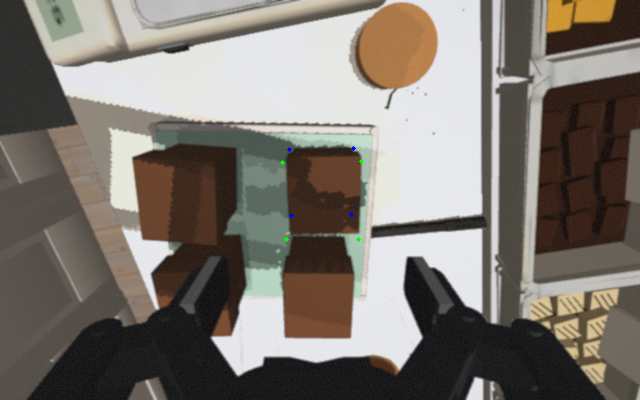

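The squat box's top face spans about (289-361, 157-234), with tall neighbours to its left and below. My estimate needs about +2.5 mm in x and +3 mm in y. Now descend, then close gently.

Call:
carry_out(delta_pos=[[0.007,0.004,0.005],[0.007,0.004,0.03],[0.007,0.004,0.06],[0.007,0.004,0.085],[0.007,0.004,0.103],[0.007,0.004,0.113],[0.007,0.004,0.116],[0.007,0.004,0.116]], rot=[[0,0,0],[0,0,0],[0,0,0],[0,0,0],[0,0,0],[0,0,0],[0,0,0],[0,0,0]])

```text
clock: 3.98
eef_pos: [542.1, -223.6, 65.7]
tcp_rot: [3.141, 0.0, 1.395]
contact_force: [0.4, -0.3, -0.0]
opening: 0.998
grasp_force: 0.0
```

Call:
carry_out(delta_pos=[[0,0,0],[0,0,0],[0,0,0],[0,0,0],[0,0,0],[0,0,0],[0,0,0],[0,0,0]], rot=[[0,0,0],[0,0,0],[0,0,0],[0,0,0],[0,0,0],[0,0,0],[0,0,0],[0,0,0]], claw=0.045, grip_force=25)

```text
clock: 4.97
eef_pos: [542.2, -223.6, 65.9]
tcp_rot: [3.141, 0.0, 1.395]
contact_force: [-0.3, -0.8, 6.5]
opening: 0.643
grasp_force: 27.2
```

Grasped at a 55 mm opening. Lift.

Call:
carry_out(delta_pos=[[0,0,-0.006],[0,0,-0.02],[0,0,-0.045],[0,0,-0.08],[0,0,-0.115],[0,0,-0.14],[0,0,-0.15],[0,0,-0.15]], rot=[[0,0,0],[0,0,0],[0,0,0],[0,0,0],[0,0,0],[0,0,0],[0,0,0],[0,0,0]])

```text
clock: 5.98
eef_pos: [541.8, -223.5, 215.8]
tcp_rot: [3.141, 0.0, 1.395]
contact_force: [-0.3, -0.1, -0.9]
opening: 0.638
grasp_force: 26.7
```

Run:
```python
from h import *
s=r.sense();print(s["clock"],s["eef_pos"],s["opening"],s["grasp_force"],s["contact_force"])
for n in("top","scene"):
  c=cam(n);r.grab_frame(n)
  for t,z in(("seconds_dish",14),("control_pod",45),("dial",68)):
    for d in r.cut_out(t,n)[:1]:
        m=d["mask"].astype(np.uint8);k=max(cv2.findContours(m,0,1)[0],key=cv2.contourArea)
        h=np.array([ray(c,p[0],z)[:2] for p in k],np.float32)
        q=cv2.minAreaRect(h)
        print(n,t,round(d["p"],2),q,cv2.minEnclosingCircle(h))
```

```text
5.975 [ 541.85 -223.47  215.82] 0.637701646212333 26.673317849636078 [-0.33 -0.09 -0.86]
top seconds_dish 0.75 ((450.7806396484375, 374.8265686035156), (133.06973266601562, 133.13204956054688), 27.822832107543945) ((451.8034362792969, 376.148681640625), 69.11084747314453)
top control_pod 0.76 ((478.6455383300781, 195.91665649414062), (100.74869537353516, 101.0948715209961), 10.092825889587402) ((478.7759094238281, 196.5716094970703), 65.71549987792969)
top dial 0.63 ((479.38043212890625, 194.53494262695312), (65.35003662109375, 63.63557815551758), 46.0322151184082) ((479.7516174316406, 196.50355529785156), 34.793575286865234)
scene seconds_dish 0.6 ((449.1177062988281, 380.4041748046875), (142.0048828125, 139.37741088867188), 56.915157318115234) ((449.2663269042969, 380.583740234375), 77.01344299316406)
scene control_pod 0.79 ((472.6868896484375, 210.48690795898438), (157.1761474609375, 121.52171325683594), 11.503275871276855) ((473.204833984375, 216.06375122070312), 90.07343292236328)
scene dial 0.69 ((510.6034851074219, -137.3321533203125), (25.509071350097656, 60.58432388305664), 53.2264404296875) ((508.29254150390625, -140.74359130859375), 30.542877197265625)
```

Call:
carry_out(delta_pos=[[0.015,-0.005,0],[0.045,-0.016,0],[0.09,-0.032,0],[0.14,-0.05,0],[0.19,-0.068,0],[0.24,-0.086,0],[0.29,-0.103,0],[0.34,-0.121,0]], rot=[[0,0,-1],[0,0,-3],[0,0,-6],[0,0,-9.5],[0,0,-13],[0,0,-16.5],[0,0,-20],[0,0,-24]])

```text
clock: 7.38
eef_pos: [480.9, 134.7, 215.5]
tcp_rot: [3.141, -0.0, 1.817]
contact_force: [0.4, 0.1, -0.6]
opening: 0.64
grasp_force: 26.6
```

Run:
```python
from h import *
s=r.sense();print(s["clock"],s["eef_pos"],s["tcp_rot"],s["opening"],s["qpos"])
y=1.396+np.radians(24);t=np.array([453,285])-(np.array([541.8,-223.5])+340*np.array([.174,.985])-121*np.array([.985,-.174]))
print(t,t@[np.cos(y),np.sin(y)],t@[np.sin(y),-np.cos(y)],y)
```

```text
7.375 [480.93 134.7  215.46] [ 3.14 -0.    1.82] 0.6401562810276417 [0.27 0.2  1.94 0.   1.   0.02]
[-28.77 152.55] 154.9783954190625 8.943136716650661 1.8148790204786391
```

Call:
carry_out(delta_pos=[[0.03,0.002,0],[0.075,0.004,0],[0.12,0.007,0],[0.145,0.009,0],[0.155,0.009,0],[0.155,0.009,0]], rot=[[0,0,-2],[0,0,-5],[0,0,-8],[0,0,-10],[0,0,-11],[0,0,-11]])

```text
clock: 8.12
eef_pos: [452.9, 285.2, 215.2]
tcp_rot: [-3.141, 0.0, 2.007]
contact_force: [-0.9, -0.5, -0.7]
opening: 0.64
grasp_force: 26.6
```

Run:
```python
from h import *
c=cam("wrist");f=r.grab_frame("wrist");cv2.imwrite("pics/w3.png",f)
s=r.sense();print(s["clock"],s["eef_pos"],s["tcp_rot"],s["opening"],s["qpos"])
for t,z in(("seconds_dish",14),("control_pod",45),("dial",68)):
    for d in r.cut_out(t,"wrist")[:1]:
        m=d["mask"].astype(np.uint8);k=max(cv2.findContours(m,0,1)[0],key=cv2.contourArea)
        h=np.array([ray(c,p[0],z)[:2] for p in k],np.float32)
        print(t,round(d["p"],2),d["box"],cv2.minAreaRect(h),cv2.fitEllipse(h))
```

```text
8.175 [453.06 284.62 215.18] [-3.14  0.    2.01] 0.6435778335594624 [ 0.56  0.26  1.87 -0.    1.02  0.12]
seconds_dish 0.76 [287.0, 11.2, 430.3, 156.1] ((452.80853271484375, 377.68365478515625), (138.3842315673828, 136.2637939453125), 24.967857360839844) ((453.03192138671875, 377.3987731933594), (137.0360870361328, 138.3293914794922), 148.75514221191406)
control_pod 0.36 [478.6, 84.2, 565.8, 163.9] ((597.529052734375, 413.99578857421875), (79.12285614013672, 70.370361328125), 24.948251724243164) ((596.671142578125, 413.89361572265625), (69.52571868896484, 79.3759536743164), 101.78970336914062)
dial 0.58 [478.3, 84.0, 568.7, 163.7] ((583.2222900390625, 409.48541259765625), (71.94746398925781, 63.92899703979492), 4.314895153045654) ((582.466064453125, 409.8525085449219), (63.29689025878906, 72.2356948852539), 106.28239440917969)
```

View pics/w3.png

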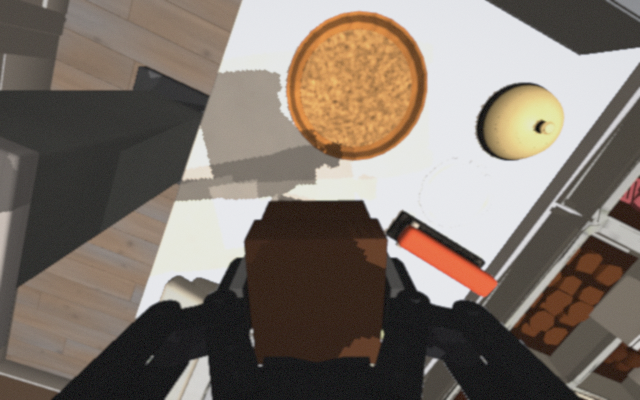

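The dish is at pixel (357,86), which gives (453, 377.5). The box is held straight, and the bell and stapler are clear. Go over the dish and down.

Call:
carry_out(delta_pos=[[0.015,0.007,0],[0.045,0.021,0],[0.072,0.034,0.005],[0.084,0.039,0.03],[0.084,0.039,0.07],[0.084,0.039,0.11],[0.084,0.039,0.14],[0.084,0.039,0.155]], rot=[[0,0,0],[0,0,0],[0,0,0],[0,0,0],[0,0,0],[0,0,0],[0,0,0],[0,0,0]])

```text
clock: 9.32
eef_pos: [452.8, 377.7, 58.6]
tcp_rot: [-3.14, 0.0, 2.006]
contact_force: [-0.6, 0.5, -1.5]
opening: 0.643
grasp_force: 26.7
```

Call:
carry_out(delta_pos=[[0,0,0.006],[0,0,0.012],[0,0,0.016],[0,0,0.018],[0,0,0.0185],[0,0,0.0185]], rot=[[0,0,0],[0,0,0],[0,0,0],[0,0,0],[0,0,0],[0,0,0]])

```text
clock: 10.07
eef_pos: [453.5, 377.7, 42.0]
tcp_rot: [3.141, -0.0, 2.006]
contact_force: [1.0, 0.6, -1.4]
opening: 0.643
grasp_force: 26.7
```

Call:
carry_out(delta_pos=[[0,0,0.0007],[0,0,0.0013],[0,0,0.0013]], rot=[[0,0,0],[0,0,0],[0,0,0]])

```text
clock: 10.45
eef_pos: [453.5, 377.8, 41.0]
tcp_rot: [3.141, -0.0, 2.006]
contact_force: [-1.7, -1.4, 5.2]
opening: 0.649
grasp_force: 27.2
```

Touching the dish floor, so release.

Call:
carry_out(delta_pos=[[0,0,0],[0,0,0],[0,0,0],[0,0,0],[0,0,0],[0,0,0]], rot=[[0,0,0],[0,0,0],[0,0,0],[0,0,0],[0,0,0],[0,0,0]], claw=0.08)

```text
clock: 11.2
eef_pos: [453.4, 377.7, 40.5]
tcp_rot: [-3.142, -0.0, 2.006]
contact_force: [0.0, 0.7, 0.7]
opening: 0.936
grasp_force: 0.0
```

Call:
carry_out(delta_pos=[[0,0,-0.003],[0,0,-0.012],[0,0,-0.03],[0,0,-0.06],[0,0,-0.1],[0,0,-0.14],[0,0,-0.165],[0,0,-0.17]], rot=[[0,0,0],[0,0,0],[0,0,0],[0,0,0],[0,0,0],[0,0,0],[0,0,0],[0,0,0]])

```text
clock: 12.2
eef_pos: [454.2, 378.4, 213.5]
tcp_rot: [3.137, -0.001, 2.006]
contact_force: [0.4, -0.1, -0.4]
opening: 0.937
grasp_force: 0.0
```

Run:
```python
from h import *
f=r.grab_frame("top")
c=cam("top")
for t,z in(("seconds_dish",14),("control_pod",45)):
    for d in r.cut_out(t,"top")[:1]:
        m=d["mask"].astype(np.uint8);k=max(cv2.findContours(m,0,1)[0],key=cv2.contourArea)
        h=np.array([ray(c,p[0],z)[:2] for p in k],np.float32)
        print(t,cv2.minAreaRect(h))
s=r.sense();print(s["clock"],s["eef_pos"],s["tcp_rot"],s["qpos"])
```

```text
seconds_dish ((462.5971984863281, 357.3330993652344), (136.82846069335938, 96.78399658203125), 32.24934768676758)
12.35 [453.06 377.43 210.22] [-3.14  0.    2.01] [0.69 0.35 1.75 0.   1.04 0.26]
```

Released cleanly. Go over the dial while turning the tool to match the bar.

Call:
carry_out(delta_pos=[[-0.015,-0.005,0],[-0.04,-0.012,0],[-0.07,-0.021,0],[-0.1,-0.03,0],[-0.13,-0.04,0.005],[-0.158,-0.048,0.01],[-0.173,-0.053,0.01],[-0.175,-0.053,0.01]], rot=[[0,0,-6],[0,0,-16],[0,0,-26],[0,0,-36],[0,0,-46],[0,0,-56],[0,0,-66],[0,0,-75]])

```text
clock: 13.35
eef_pos: [478.3, 195.2, 199.0]
tcp_rot: [-3.141, -0.003, -2.964]
contact_force: [-0.2, 0.2, -0.4]
opening: 0.936
grasp_force: 0.0
```

Call:
carry_out(delta_pos=[[0,0,0],[0,0,0]], rot=[[0,0,0],[0,0,0]])

```text
clock: 13.6
eef_pos: [478.7, 196.7, 199.8]
tcp_rot: [-3.141, -0.001, -2.971]
contact_force: [-0.4, 0.5, -1.1]
opening: 0.937
grasp_force: 0.0
```

Run:
```python
from h import *
c=cam("wrist");f=r.grab_frame("wrist")
s=r.sense();print(s["clock"],s["eef_pos"],s["tcp_rot"],s["qpos"])
a=.176;C=np.array([478.5,196])
for l,w in((30,7),(30,-7),(-30,7),(-30,-7)):
    X=C+[l*np.cos(a)-w*np.sin(a),l*np.sin(a)+w*np.cos(a)];u=proj(c,[*X,85.5]);print(l,w,u)
    cv2.circle(f,tuple(int(v) for v in u.round()),2,(0,255,0),-1)
for t,z in(("control_pod",45),("dial",68)):
    for d in r.cut_out(t,"wrist")[:1]:
        m=d["mask"].astype(np.uint8);k=max(cv2.findContours(m,0,1)[0],key=cv2.contourArea)
        h=np.array([ray(c,p[0],z)[:2] for p in k],np.float32)
        print(t,round(d["p"],2),d["box"],cv2.minAreaRect(h))
x0,y0=180,60
cv2.imwrite("pics/w4.png",cv2.resize(f[60:320,180:460],None,fx=2.3,fy=2.3,interpolation=cv2.INTER_CUBIC))
# dish check via top
r.grab_frame("scene")
for d in r.cut_out("box_squat","scene")[:3]: print("sq",d["p"],d["box"])
print("exp",proj(cam("scene"),[453,377,30]))
```

```text
13.65 [478.77 196.79 199.96] [-3.14 -0.   -2.97] [ 0.39  0.25  1.92  0.    0.97 -1.35]
30 7 [323.54 234.99]
30 -7 [306.69 235.08]
-30 7 [323.62 164.25]
-30 -7 [305.39 164.36]
control_pod 0.78 [260.5, 132.0, 375.1, 240.7] ((479.44775390625, 199.69931030273438), (102.33080291748047, 97.92902374267578), 10.556146621704102)
dial 0.56 [283.2, 155.5, 353.5, 237.7] ((477.515625, 201.35494995117188), (66.164794921875, 62.666988372802734), 50.39385223388672)
sq 0.88 [198.6, 242.0, 224.8, 273.6]
exp [211.81 258.87]
```

View pics/w4.png

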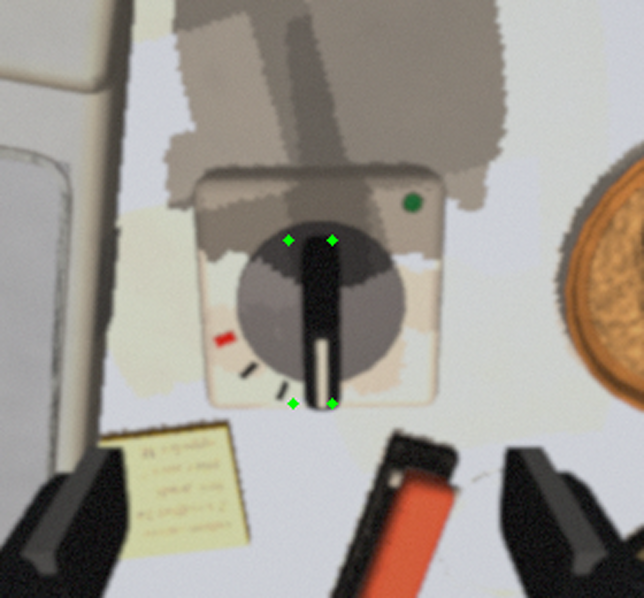

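The bar runs from crop (321,240) to (321,405), parallel to my tool x and about 3 mm to the +tool-y side. The red mark is clockwise, as expected, and the box is in the dish. Narrow the fingers, descend, and pinch.

Call:
carry_out(delta_pos=[[0,0.003,0.005],[0,0.003,0.025],[0,0.003,0.05],[0,0.003,0.08],[0,0.003,0.1],[0,0.003,0.113],[0,0.003,0.118],[0,0.003,0.118]], rot=[[0,0,0],[0,0,0],[0,0,0],[0,0,0],[0,0,0],[0,0,0],[0,0,0],[0,0,0]], claw=0.05)

```text
clock: 14.85
eef_pos: [478.7, 199.7, 82.6]
tcp_rot: [3.142, 0.0, -2.968]
contact_force: [-0.6, -0.6, -0.2]
opening: 0.585
grasp_force: 0.0
```

Call:
carry_out(delta_pos=[[0,0,0],[0,0,0],[0,0,0],[0,0,0],[0,0,0],[0,0,0],[0,0,0],[0,0,0]], rot=[[0,0,0],[0,0,0],[0,0,0],[0,0,0],[0,0,0],[0,0,0],[0,0,0],[0,0,0]], claw=0.005, grip_force=70)

```text
clock: 15.85
eef_pos: [479.0, 199.4, 83.3]
tcp_rot: [-3.141, 0.001, -2.968]
contact_force: [-0.1, -2.8, 4.9]
opening: 0.154
grasp_force: 68.3
```

Pinched at about 13-14 mm. Turn clockwise, which is positive about tool z.

Call:
carry_out(delta_pos=[[0,0,0],[0,0,0],[0,0,0],[0,0,0],[0,0,0],[0,0,0],[0,0,0],[0,0,0]], rot=[[0,0,3],[0,0,8],[0,0,13],[0,0,18],[0,0,23],[0,0,28],[0,0,33],[0,0,37]])

```text
clock: 16.85
eef_pos: [479.5, 201.7, 83.3]
tcp_rot: [3.137, 0.0, 2.666]
contact_force: [-1.4, 13.6, 0.3]
opening: 0.148
grasp_force: 68.1
```

Call:
carry_out(delta_pos=[[0,0,0],[0,0,0],[0,0,0],[0,0,0],[0,0,0],[0,0,0],[0,0,0],[0,0,0]], rot=[[0,0,5],[0,0,10],[0,0,15],[0,0,20],[0,0,25],[0,0,29],[0,0,32],[0,0,33]])

```text
clock: 17.85
eef_pos: [481.0, 203.2, 83.4]
tcp_rot: [3.134, -0.002, 2.091]
contact_force: [2.9, 21.0, -8.8]
opening: 0.151
grasp_force: 68.1
```

Call:
carry_out(delta_pos=[[0,0,0],[0,0,0],[0,0,0],[0,0,0],[0,0,0],[0,0,0]], rot=[[0,0,0],[0,0,0],[0,0,0],[0,0,0],[0,0,0],[0,0,0]])

```text
clock: 18.6
eef_pos: [481.0, 203.2, 83.4]
tcp_rot: [3.134, -0.002, 2.092]
contact_force: [3.0, 21.3, -8.9]
opening: 0.151
grasp_force: 68.1
```

Run:
```python
from h import *
s=r.sense();print(s["clock"],s["eef_pos"],s["tcp_rot"],s["wrist_torque"],s["contact_force"],s["grasp_force"],s["opening"])
f=r.grab_frame("wrist");g=r.grab_frame("scene")[150:310,150:400]
cv2.imwrite("pics/w5.png",np.hstack([cv2.resize(f[120:400,180:460],(400,400)),cv2.resize(g,(400,400*160//250)) if 0 else cv2.copyMakeBorder(cv2.resize(g,(400,256)),0,144,0,0,0)]))
```

```text
18.6 [480.97 203.22  83.41] [ 3.13 -0.    2.09] [ 3.44 -0.36  0.25] [ 3.   21.33 -8.89] 68.14724206924438 0.15092873631826856
```

View pics/w5.png

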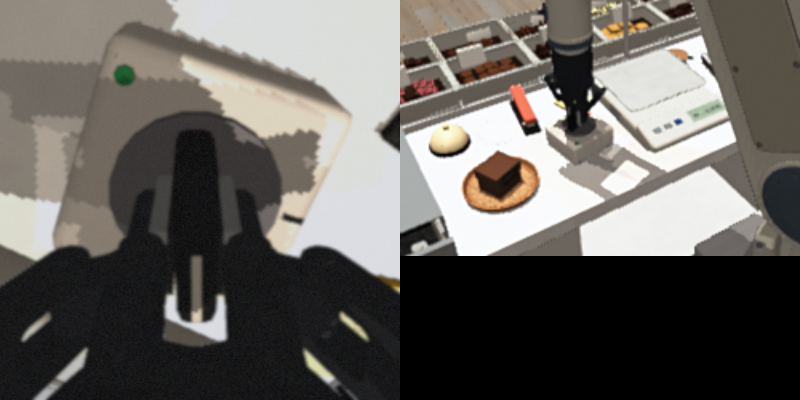

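The bar is parallel to the fingers after a 1.22 rad turn, with the squat box upright in the dish. Handing in.

```bash
python3 -c "
from rig import r
print(r.sign_off())"
```

```text
the job is handed in; nothing more can be done
None
```

I handed the job in with the squat box upright and let go in the wooden dish and the dial held at about 1.2 rad, its third click; the sign-off returned no verdict, and I didn't re-check the tall boxes' positions afterwards.

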